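# Seat a furniture leg in the V-block

## Task

Lift the yellow furniture leg out of its wooden rest and lay it lengthwise in the V-block, its brass ferrule pointing at the red pad of the back stop but still some 2 cm short of it. Then slide it along the V until the ferrule butts on the pad, and keep pushing it steadily with about 10 N for a second, never as much as 20 N, pressing the leg lightly down so that it bears on both flanks meanwhile. Let go and move clear, leaving the leg fully home, touching both flanks and the pad; handle it gently and leave everything else where it is.

Things in the scene. Friction and masses are not known exactly. Their poses are not given: they have to be found in the camera images.
- leg: yellow furniture leg with black band and brass ferrule: loose round rod, 28 mm diameter, 150 mm long, about 75 g. Origin on its axis at mid-length, x along the rod towards the ferrule (last 22 mm); roll about x arbitrary. Starts level in rest_a, origin 48 mm above the table. Grip from above on the free stretch x = -75 to -25 mm, by the black band, fingers closing across the rod
- leg_tip (a point): centre of the yellow leg's ferrule end face, on the axis, 75 mm from the leg's origin
- vblock: metal V-block fixed to the table, base 160 x 80 x 12 mm from x = -85 to +75 mm. x runs along the V towards the stop, z up, origin at the underside. The 90 degree V opens upward, runs from x = -75 to +40 mm, bottom line 28 mm and upper edges 52 mm above the table; the front (-x) end is open. The leg lying in it has its axis 48 mm up and when home sticks out 21 to 35 mm in front
- flank_left: left (+y) sloping flank of the V-block, fixed, rigid; origin the same as the V-block's
- flank_right: right (-y) sloping flank of the V-block, fixed, rigid; origin the same as the V-block's
- stop: back stop of the V-block: fixed dark plate 64 mm wide, top 74 mm above the table, origin as the V-block's, with a red round pad 32 mm in diameter on a screw. How far the pad stands out is set anew each time (0 to 14 mm) and is not measured: find it by feel. The pad is a stiff damped bumper: it gives about 1 mm per 8 N, slowly springs back when let go. Force on the stop means on its pad
- stop_ref (a point): centre of the pad's face if screwed fully back: 54 mm along x from the V-block's origin, 48 mm above the table; axes as the V-block's. The real face lies 0 to 14 mm before it (towards -x). Laid with its tip over 42 mm before this point the leg may tip out of the V. When pushing, a sideways or upward force lifts the leg off a flank: keep it well below the downward press of some 2 N
- rest_a: dark wooden rest fixed to the table, carrying the yellow leg (origin over origin): base 130 x 60 x 12 mm, two V saddles 12 mm long at x = -15 and +50 mm, upper edges 48 mm above the table; origin at the underside centre, x along the leg towards its ferrule
- rest_b: the same rest, carrying the black leg
- leg_black: bystander: black furniture leg with a yellow band, same size as the yellow one; leave it in its rest
- tin: bystander: yellow paint tin, 72 mm in diameter, 85 mm high; origin at the underside centre
- glue: bystander: white glue bottle with red cap, 52 mm in diameter, 130 mm high; origin at the underside centre
- brush: bystander: paint brush lying on the table
- sander: bystander: cork sanding block 100 x 60 x 30 mm; origin at the underside centre
- knob1: bystander: small yellow drawer knob, 34 mm in diameter, 18 mm high; origin at the underside centre
- knob2: bystander: the same kind of yellow knob
- cat: bystander: white china cat, 52 mm wide at the foot, 112 mm high; origin at the underside centre

How it is judged (in metres and radians):
On the way, in this order (a step that is already met when the one before it is completed fails the run):
1. the yellow leg lies in the V on both flanks, ferrule towards the stop its tip 15.5 to 40 mm before stop_ref (so short of the pad) (x of leg_tip in the frame of stop_ref between -0.04 and -0.0155 m and angle between the x axis of leg and the x axis of vblock, either way round below 0.04 rad and y of leg_tip in the frame of stop_ref between -0.003 and 0.003 m and z of leg_tip in the frame of stop_ref between -0.003 and 0.003 m and contact force between leg and flank_left above 0.08 N and contact force between leg and flank_right above 0.08 N), for 0.2 s.
2. the ferrule is pushed against the stop's pad with 3 to 16 N, the leg bearing on both flanks with over 0.3 N each, for 0.7 s (contact force between leg and stop between 3 and 16 N and angle between the x axis of leg and the x axis of vblock, either way round below 0.04 rad and y of leg_tip in the frame of stop_ref between -0.003 and 0.003 m and z of leg_tip in the frame of stop_ref between -0.003 and 0.003 m and contact force between leg and flank_left above 0.3 N and contact force between leg and flank_right above 0.3 N), for 0.7 s.
At the end, for the whole second after the job is handed in: the yellow leg lies at rest and released in the V-block, both flanks touching it, its ferrule touching the pad (over 0.01 N, tip from 16 mm before to 2 mm past stop_ref), within 3 mm of the centre line sideways and in height and within 0.04 rad of the V's direction (x of leg_tip in the frame of stop_ref between -0.016 and 0.002 m and contact force between leg and stop above 0.01 N and angle between the x axis of leg and the x axis of vblock, either way round below 0.04 rad and y of leg_tip in the frame of stop_ref between -0.003 and 0.003 m and z of leg_tip in the frame of stop_ref between -0.003 and 0.003 m and contact force between leg and flank_left above 0.05 N and contact force between leg and flank_right above 0.05 N and linear speed of leg below 0.01 m/s and contact force between leg and the fingers below 0.05 N).
It fails at once if the leg is pressed on the pad with 20 N or more (contact force between leg and stop above 20 N).
It fails at once if the leg is banged or pressed on a flank with more than 20 N (contact force between leg and flank_left above 20 N or contact force between leg and flank_right above 20 N).
It fails at once if a bystander is moved (the black leg 20 mm, the others 30 mm) (distance of leg_black from where it was at the start of the episode above 0.02 m or distance of any of tin, glue, brush, sander, knob1, knob2, cat from where it was at the start of the episode above 0.03 m).
It also fails if it takes over 64 s, if anything falls off the work surface, if the arm or the gripper's body presses on something with over 40 N, if the wrist force passes 120 N, or if a joint passes its speed limit or range.

## Robot

A 6-joint arm with a two-finger parallel gripper is mounted at the origin on the work surface. World frame = base frame: x ahead of the robot, y to its left, z up, the work surface at z = 0. Lengths are in mm, angles in rad, forces in N, time in s.
With the tool pointing down it reaches from about 375 to 975 mm from the base axis. Payload 3.8 kg.
Tool frame: the origin (TCP) lies on the centre line of the jaws, within the pads' length; the fingertips stand 25 mm ahead of it and the grasp point (between the pads) lies 6 mm ahead of it; z points along the fingers, y is the line along which they close (so a half turn about z gives the same grasp; the last joint's range is limited). The gripper opens to 85 mm and grips with 20 to 120 N. Pads are 22 mm wide; open, the fingers measure 114 mm over their backs; the gripper's body (76 mm by 85 mm) begins 54 mm behind the grasp point. The pads swing forward as they close: fully open they stand 13 mm farther back than shut.
Start: joints at [1.306, 0.264, 1.604, -0, 1.274, -0.037], TCP at [152.437, 657.557, 256.28] pointing down, gripper open.
Joint ranges: [-2.63, 2.63], [-0.94, 2.18], [0.31, 2.57], [-1.31, 4.45], [0, 2.66], [-2.55, 2.55]. Speed limits (rad/s): [2.57, 2.57, 3.14, 3.14, 3.14, 3.14].

## Interface

Orientations are given as a unit quaternion [x, y, z, w].
In Python, from workcell import ctrl gives the robot as it stands. The module is installed in compiled form; this text tells all that it offers.
- The arm moves only by the tool jog_arm, never from a script. Its argument "rows" is a list of rows, each a list of 4 numbers: the shift along the tool's x, y, z in cm, then the turn about the tool's z in rad. A call has 1 to 12 rows; each row is the pose to reach, as a shift and turn from the pose commanded when the call began, along the tool's axes at that moment; what a row does not reach only later rows make up. A row lasts 1/10 s, in which the tool goes at most 50 mm and 8.59 degrees, less where a joint would pass 70% of its speed; a pose out of reach is approached as far as the arm can. A call with a gripper value outside its range is refused whole. "gripper" is the opening in per cent of the stroke, from 0 (shut) to 100 (fully open), set as the call begins (left out, the last holds). The fingers move at their own pace and stop on an object; "newtons" is the grip in N (left out, the last holds). Time passes only in rows, so rows that repeat a pose let the fingers close. It gives the time, the measured TCP pose, the force, the opening and the grip force at its end, in the units of the state.
- ctrl.state(): the state, without advancing time (a new reading comes with each control period).
- ctrl.snapshot(name): name is "side" or "top"; returns a dict with "image" (384x512x3 uint8, blue, green, red), "depth" (384x512 float32, mm along the optical axis (not along the pixel's ray), 0 where there is no reading), "camera_matrix" (3x3 intrinsics, pixels), "dist_coeffs" ([k1, k2, p1, p2, k3] as OpenCV has them; the pictures are not rectified), "position" and "attitude" of the camera in the world. Camera axes: x right, y up, looking along -z (the intrinsics and any distortion apply to the point x, -y, -z); pixel columns grow to the right and rows downward; lengths in mm; the calibration is good to about 2 mm. A picture is of the moment at which its call begins.
- ctrl.hand_in(): hands the job in; it is judged then, once.
Trained networks look in a picture, given as the dict that the camera call returned (one of the last four; its "shot" number tells which), for a name from the list of things; names that differ only in an ending like _2 or _b are one class to them, and where a whole thing is asked for, a point or a joint stands for the part that bears it (a point fixed in the world has none). Each returns a list of dicts, best first, with "conf" (0 to 1); they miss things now and then, are a little off and sometimes report something else, mostly with a low value. They report only what shows in the picture. A call takes as long as a camera call.
- ctrl.recognise(picture, name): "extent" ([centre column, centre row, width, height] in pixels, round what is visible of it).
- ctrl.regions_of(picture, name): "pixels" (384x512 bool, what is visible of it) and "extent" ([centre column, centre row, width, height] in pixels, round what is visible of it).
The state is a dict: "t": time; "qpos": joint angles; "joint_vel": joint speeds; "effort": joint torques, N m; "ee_pos": TCP position; "tool_rot": TCP orientation; "force": force on the tool from outside, world axes, zero at the start; "moment": the same for the moment, N m; "width": finger opening in mm; "gripper_force": force on a finger pad.
Only numpy, scipy, OpenCV 4.12 (cv2) and the standard library are available. Lean on these libraries where they do the work, as an engineer would, in place of code of your own. Each camera call takes 0.05 s, during which the arm holds its last target. There are 200 camera calls.

## Working session

There is one attempt and no reset: what is moved stays moved. The work goes in short steps, Python scripts to look and compute and a tool call to move; the robot and the scene stay as the last step left them, time stands still between calls to the robot, and variables do not carry over. Pictures are saved under pics/ and viewed, at most 10 in all, crops included, and the job is handed in when it is done.

Besides the shell and the picture viewer there is one more tool, called after "Call:" by a JSON object that holds its "fn" and its "kwargs", one argument or row to a line. jog_arm: Moves the arm, as the interface text tells. Its arguments: {"type":"object","properties":{"rows":{"type":"array","items":{"type":"array","items":{"type":"number"}}},"gripper":{"type":"number"},"newtons":{"type":"number"}},"required":["rows"]}

```bash
mkdir -p pics; cat > h.py <<'E'
import numpy as np, cv2
from scipy.spatial.transform import Rotation as R
from workcell import ctrl
def cloud(s):
    K=np.array(s["camera_matrix"],float);d=np.array(s["dist_coeffs"],float)
    h,w=s["depth"].shape
    u,v=np.meshgrid(np.arange(w),np.arange(h))
    p=cv2.undistortPoints(np.stack([u,v],-1).reshape(-1,1,2).astype(float),K,d).reshape(h,w,2)
    z=s["depth"].astype(float)
    c=np.stack([p[...,0]*z,-p[...,1]*z,-z],-1)
    a=np.array(s["attitude"],float)
    M=R.from_quat(a).as_matrix() if a.size==4 else a.reshape(3,3)
    P=c@M.T+np.array(s["position"]); P[z==0]=np.nan
    return P
E
python3 - <<'E'
from h import *
print({k:np.round(v,3) for k,v in ctrl.state().items()})
for n in ["side","top"]:
    s=ctrl.snapshot(n); P=cloud(s); cv2.imwrite(f"pics/{n}0.png",s["image"]); print(n,s["position"],s["attitude"])
    np.savez(f"{n}0.npz",P=P,im=s["image"])
    for t in ["leg","vblock","stop","rest_a","leg_black"]:
        for r in ctrl.regions_of(s,t)[:3]:
            q=P[r["pixels"]]; q=q[~np.isnan(q[:,0])]
            print(t,round(r["conf"],2),np.round(r["extent"]),np.round(np.median(q,0)) if len(q) else None)
E
```

```text
{'t': np.float64(0.0), 'qpos': array([ 1.306,  0.265,  1.605, -0.   ,  1.274, -0.037]), 'joint_vel': array([-0.   , -0.001, -0.   ,  0.001,  0.001, -0.002]), 'effort': array([-0.0000e+00, -5.1512e+01, -3.6731e+01,  0.0000e+00,  1.3000e-02,
        0.0000e+00]), 'ee_pos': array([152.266, 656.896, 254.958]), 'tool_rot': array([ 0.114,  0.994, -0.001, -0.   ]), 'force': array([ 0.313, -0.199,  0.013]), 'moment': array([ 0.02 , -0.056,  0.029]), 'gripper_force': np.float64(0.0), 'width': np.float64(85.021)}
side [ 433.54376729 -995.56055794  698.2275411 ] [ 0.48099742 -0.04711328 -0.09576262  0.8702019 ]
leg 0.58 [237. 190.  50.  23.] [594.   3.  55.]
leg 0.29 [311. 202.  20.  48.] [ 775. -137.   64.]
vblock 0.78 [231. 160.  59.  37.] [615. 190.  29.]
vblock 0.54 [264. 232.  57.   5.] [ 625. -219.   56.]
stop 0.49 [249. 156.  19.  23.] [680. 213.  51.]
stop 0.2 [238. 190.  47.  22.] [593.   1.  56.]
rest_a 0.94 [262. 247.  52.  18.] [ 624. -227.   12.]
rest_a 0.81 [237. 199.  48.  20.] [596.  -3.  12.]
rest_a 0.28 [230. 160.  56.  37.] [613. 187.  32.]
leg_black 0.7 [264. 234.  57.   8.] [ 625. -219.   57.]
leg_black 0.41 [262. 245.  53.  18.] [ 625. -227.   12.]
top [ 474.85215144   -1.53875198 1422.26073541] [ 0.03617351 -0.04822511 -0.70361944  0.70801519]
leg 0.81 [238. 206.  15.  42.] [601.  12.  61.]
vblock 0.79 [179. 199.  30.  66.] [611. 206.  38.]
vblock 0.17 [282. 152.  16.  16.] [ 770. -113.   90.]
stop 0.79 [172. 180.  20.  19.] [677. 225.  62.]
stop 0.52 [179. 200.  36.  62.] [612. 205.  40.]
rest_a 0.84 [239. 209.  31.  41.] [595.  18.  14.]
rest_a 0.59 [305. 202.  21.  38.] [ 629. -195.   14.]
rest_a 0.28 [110. 235.  23.  62.] [534. 422.  19.]
leg_black 0.86 [308. 201.  19.  44.] [ 624. -207.   60.]
leg_black 0.22 [274. 179.   8.  12.] [ 692. -108.   13.]
```

```bash
python3 - <<'E'
import cv2,numpy as np
a=cv2.imread("pics/top0.png")[130:270,90:340]; b=cv2.imread("pics/side0.png")[100:280,150:370]
cv2.imwrite("pics/a.png",cv2.resize(a,None,fx=3.2,fy=3.2,interpolation=cv2.INTER_CUBIC)[:600,:800])
cv2.imwrite("pics/b.png",cv2.resize(b,None,fx=3.3,fy=3.3,interpolation=cv2.INTER_CUBIC)[:600,:800])
E
```

```text
(no output)
```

View pics/a.png

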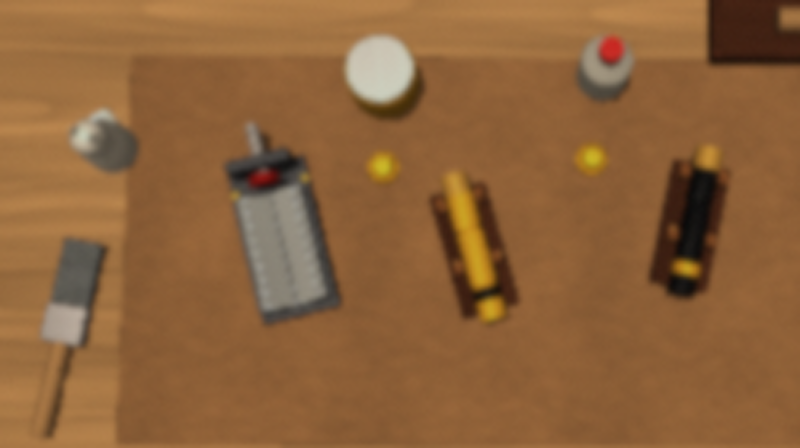

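View pics/b.png

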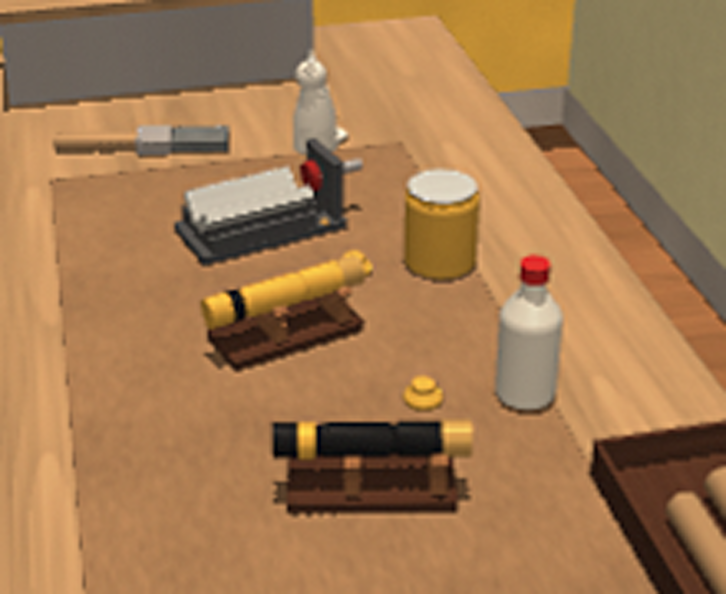

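```bash
cat > fit.py <<'E'
from h import *
from scipy.optimize import least_squares
def rod(P,c,ln=95,zlo=50):
    # top-surface points of leg near c -> axis fit with fixed radius 14, z axis 48
    q=P.reshape(-1,3); q=q[~np.isnan(q[:,0])]
    q=q[(np.hypot(q[:,0]-c[0],q[:,1]-c[1])<ln)&(q[:,2]>zlo)&(q[:,2]<66)]
    f=lambda p:(np.hypot(-(q[:,0]-c[0])*np.sin(p[1])+(q[:,1]-c[1])*np.cos(p[1])-p[0],q[:,2]-p[2])-14)
    r=least_squares(f,[0,c[2],48],loss="soft_l1",f_scale=1.5)
    d=np.array([np.cos(r.x[1]),np.sin(r.x[1])]);n=np.array([-d[1],d[0]])
    a=(q[:,:2]-c[:2])@d; k=abs(f(r.x))<4; a=np.sort(a[k])
    return np.array(c[:2])+r.x[0]*n, d, r.x, a[[0,2,-3,-1]], np.std(f(r.x)[k]), k.sum()
def vb(P,c):
    q=P.reshape(-1,3); q=q[~np.isnan(q[:,0])]
    q=q[(np.hypot(q[:,0]-c[0],q[:,1]-c[1])<110)&(q[:,2]>5)&(q[:,2]<80)]
    yaw=c[2];off=0
    for _ in range(6):
        d=np.array([np.cos(yaw),np.sin(yaw)]);n=np.array([-d[1],d[0]])
        x=(q[:,:2]-c[:2])@d;y=(q[:,:2]-c[:2])@n
        k=(abs(y-off)<22)&(x>-70)&(x<30)&(q[:,2]>24)&(q[:,2]<55)
        f=lambda p:(abs(y[k]-p[0]-p[1]*x[k])+p[2]-q[k,2])/1.414
        r=least_squares(f,[off,0,28],loss="soft_l1",f_scale=1.5)
        yaw+=np.arctan(r.x[1]);off=r.x[0]
    return q,x,y,yaw,off,r.x,k.sum(),np.std(f(r.x))
E
python3 - <<'E'
from fit import *
for n in ["top","side"]:
    P=np.load(n+"0.npz")["P"]
    print(n,*rod(P,(598,12,.25)))
    q,x,y,yaw,off,p,k,s=vb(P,(611,206,.2)); print(yaw,off,p,k,s)
    d=np.array([np.cos(yaw),np.sin(yaw)])
    for lo,hi,h in [(8,16,35),(20,55,22),(60,78,30)]:
        m=(q[:,2]>lo)&(q[:,2]<hi)&(abs(y-off)<h+8)
        if m.sum()>5:print(lo,hi,m.sum(),np.round(np.sort(x[m])[[0,2,5,-6,-3,-1]],1),np.round(np.percentile(y[m]-off,[0,5,95,100]),1))
E
```

```text
top [597.97758676  12.0759106 ] [0.9590688  0.28317315] [ 0.07915032  0.28710108 48.68206337] [-74.6842453  -73.79029348  73.79003497  74.79931212] 1.8177435149963967 354
0.2619153674174888 0.633751420654114 [6.33751421e-01 3.93993541e-11 2.95086458e+01] 429 2.062754615348537
8 16 208 [-107.2  -94.5  -84.7   71.6   75.5  104.5] [-40.2 -39.5  37.   42.9]
20 55 717 [-77.9 -73.1 -73.   98.7 101.6 109.1] [-30.  -27.4  26.4  29.7]
60 78 100 [ 49.5  51.4  52.2  76.   76.8 102.2] [-31.7 -29.1  27.7  31.2]
side [598.61716447   9.88792524] [0.95986029 0.28047855] [-2.2003981   0.28429264 47.35752344] [-75.47309916 -75.13503631  74.86264579  75.92764818] 1.688884704440436 322
0.2573225305493661 -9.938766331741485 [-9.93876633e+00  1.18988729e-03  2.06647799e+01] 274 5.199990610464361
8 16 182 [-83.5 -81.8 -81.2  69.6  73.7  77. ] [-39.6 -33.8  27.   39.2]
20 55 635 [-72.5 -72.3 -72.1 103.4 105.6 109.9] [-29.9 -27.7  27.5  30. ]
60 78 73 [49.6 51.6 55.  74.8 76.8 78.1] [-27.3 -25.   35.6  37.8]
```

```bash
cat > go.py <<'E'
from h import *
def go(xyz,yaw=None):
    s=ctrl.state(); r=R.from_quat(s["tool_rot"]); 
    sh=r.inv().apply(np.array(xyz)-s["ee_pos"])/10
    m=r.as_matrix(); cur=np.arctan2(-m[1,0],-m[0,0])
    turn=0 if yaw is None else -(yaw-cur)
    print("t",round(s["t"],2),"pos",np.round(s["ee_pos"],2),"yaw",round(cur,4),"tilt",np.round(m[:,2],4),"F",np.round(s["force"],2),"w",round(s["width"],1),"gf",round(s["gripper_force"],1))
    print("shift cm",np.round(sh,3),"turn",np.round(turn,4))
E
python3 -c "
from go import *
go([534,-8,180],.286)"
```

```text
t 0.6 pos [152.43 657.56 256.33] yaw -0.2278 tilt [ 0.  0. -1.] F [ 0.18 -0.45 -0.76] w 85.3 gf 0.0
shift cm [-52.201 -56.221   7.631] turn -0.5138
```

Call:
{"fn": "jog_arm", "kwargs": {
  "rows": [
    [-2, -2.2, 0, -0.03],
    [-5, -5.5, 0, -0.08],
    [-8.3, -9, 0, -0.12],
    [-11.6, -12.5, 0, -0.16],
    [-14.9, -16, 0, -0.2],
    [-18.2, -19.5, 0, -0.24],
    [-21.5, -23, 0, -0.28],
    [-24.8, -26.5, 0, -0.32],
    [-28.1, -30, 0, -0.36],
    [-31.4, -33.5, 0, -0.4],
    [-34.7, -37, 0, -0.44],
    [-38, -40.5, 0, -0.48]
  ],
  "gripper": 55,
  "newtons": 60
}}

```text
t: 1.8
ee_pos: [431.9, 175.4, 256.8]
tool_rot: [-0.127, 0.992, 0.0, 0.001]
force: [0.6, 0.3, -1.0]
width: 47.2
gripper_force: 0.0
```

```bash
python3 -c "
from go import *
go([534,-8,120],.286)"
```

```text
t 1.8 pos [431.87 175.44 256.84] yaw 0.254 tilt [ 1.4e-03  5.0e-04 -1.0e+00] F [ 0.59  0.27 -1.03] w 47.2 gf 0.0
shift cm [ -5.255 -20.324  13.689] turn -0.032
```

Call:
{"fn": "jog_arm", "kwargs": {
  "rows": [
    [-1, -4, 1, -0.02],
    [-2, -8, 3, -0.03],
    [-3, -12, 6, -0.03],
    [-4, -16, 9, -0.03],
    [-5, -19, 11.5, -0.03],
    [-5.2, -20.2, 13.2, -0.03],
    [-5.2, -20.2, 13.2, -0.03],
    [-5.2, -20.2, 13.2, -0.03],
    [-5.2, -20.2, 13.2, -0.03]
  ]
}}

```text
t: 2.7
ee_pos: [532.5, -4.7, 125.6]
tool_rot: [-0.141, 0.99, -0.0, 0.001]
force: [0.4, 1.0, 0.7]
width: 47.0
gripper_force: 0.0
```

```bash
python3 -c "
from go import *
from fit import *
go([534,-8,54],.286)
s=ctrl.snapshot('side');P=cloud(s);cv2.imwrite('pics/c.png',cv2.resize(s['image'][130:260,170:330],None,fx=4.5,fy=4.5,interpolation=cv2.INTER_CUBIC))
print(rod(P,(598,12,.28)))
P=cloud(ctrl.snapshot('top'));print(rod(P,(598,12,.28)))
"
```

```text
t 2.7 pos [532.49  -4.73 125.59] yaw 0.2829 tilt [ 2.e-03  1.e-04 -1.e+00] F [0.38 0.96 0.7 ] w 47.0 gf 0.0
shift cm [-0.04  -0.353  7.16 ] turn -0.0031
(array([598.60296403,   9.92453773]), array([0.96029536, 0.27898535]), array([-2.16127491,  0.28273734, 47.24569668]), array([-74.59361028, -74.36733351,  74.51742024,  75.14936208]), np.float64(1.520773536796903), np.int64(313))
(array([597.73914914,  12.91154845]), array([0.96141007, 0.27511938]), array([ 0.94813699,  0.27871387, 49.24394219]), array([12.89738375, 17.23442004, 73.87417478, 74.90278085]), np.float64(1.7197835297092352), np.int64(144))
```

View pics/c.png

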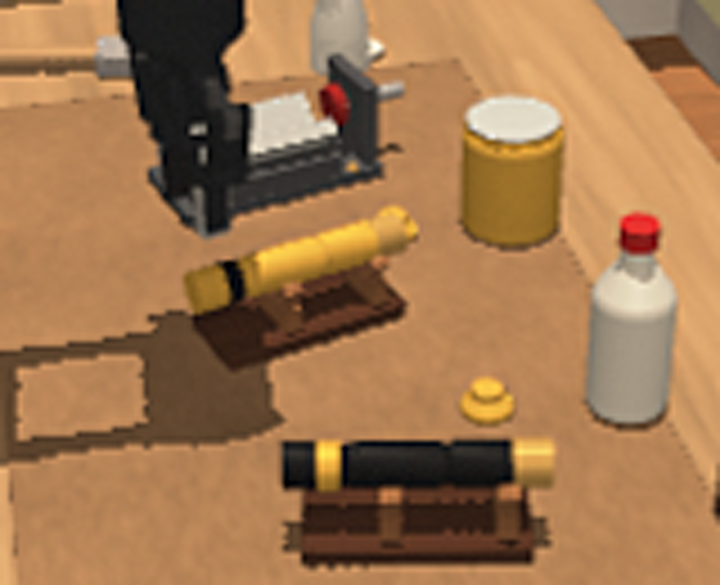

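The gripper hovers above the rear end of the yellow leg (rear end at about px 195,290, black band at 235,280; fingers at 205,200). I'll descend and grip.

Call:
{"fn": "jog_arm", "kwargs": {
  "rows": [
    [0, -0.3, 1.5, 0],
    [0, -0.3, 3.5, 0],
    [0, -0.3, 5.2, 0],
    [0, -0.3, 6.4, 0],
    [0, -0.3, 7, 0],
    [0, -0.3, 7.2, 0],
    [0, -0.3, 7.2, 0],
    [0, -0.3, 7.2, 0]
  ]
}}

```text
t: 3.6
ee_pos: [533.5, -8.4, 53.0]
tool_rot: [-0.141, 0.99, -0.0, 0.001]
force: [-0.2, -0.4, -0.3]
width: 47.0
gripper_force: 0.0
```

```bash
python3 -c "
from go import *
go([534,-8,54],.283)"
```

```text
t 3.6 pos [533.48  -8.35  53.03] yaw 0.2823 tilt [ 1.4e-03 -1.0e-04 -1.0e+00] F [-0.21 -0.43 -0.31] w 47.0 gf 0.0
shift cm [-0.06   0.019 -0.097] turn -0.0007
```

Call:
{"fn": "jog_arm", "kwargs": {
  "rows": [
    [0, 0, -0.1, 0],
    [0, 0, -0.1, 0],
    [0, 0, -0.1, 0],
    [0, 0, -0.1, 0],
    [0, 0, -0.1, 0],
    [0, 0, -0.1, 0]
  ],
  "gripper": 0,
  "newtons": 25
}}

```text
t: 4.2
ee_pos: [533.1, -8.2, 53.6]
tool_rot: [-0.141, 0.99, -0.0, 0.0]
force: [0.1, 2.5, 3.1]
width: 27.1
gripper_force: 24.5
```

Call:
{"fn": "jog_arm", "kwargs": {
  "rows": [
    [0, 0, 0, 0],
    [0, 0, -0.2, 0],
    [0, 0, -0.6, 0],
    [0, 0, -1.2, 0],
    [0, 0, -2.2, 0],
    [0, 0, -3.5, 0],
    [0, 0, -5, 0],
    [0, 0, -6, 0],
    [0, 0, -6, 0],
    [0, 0, -6, 0],
    [0, 0, -6, 0]
  ],
  "newtons": 60
}}

```text
t: 5.3
ee_pos: [532.2, -8.3, 112.7]
tool_rot: [-0.141, 0.99, 0.0, -0.001]
force: [-0.9, 0.3, -0.5]
width: 26.2
gripper_force: 58.9
```

```bash
python3 - <<'E'
from go import *
from fit import *
go([534,-8,114])
from scipy.optimize import least_squares
def rod3(P,tcp,yaw,lo=-60,hi=160):
    # leg hanging near tcp: fit 5-par cylinder radius 14 about rough axis
    q=P.reshape(-1,3);q=q[~np.isnan(q[:,0])]
    d=np.array([np.cos(yaw),np.sin(yaw),0]);n=np.array([-d[1],d[0],0]);v=q-(np.array(tcp)-[0,0,6])
    x=v@d;y=v@n;z=v[:,2]; k=(x>14)&(x<hi)&(abs(y)<22)&(abs(z)<24); x,y,z=x[k],y[k],z[k]
    f=lambda p:np.hypot(y-p[0]-p[1]*x,z-p[2]-p[3]*x)-14
    r=least_squares(f,[0,0,0,0],loss="soft_l1",f_scale=1.5); e=abs(f(r.x))<4
    return np.round(r.x,3),"tipx",np.round(np.sort(x[e])[[-5,-3,-1]],1),k.sum()
s=ctrl.state()
for n in ["top","side"]:
    sn=ctrl.snapshot(n);print(n,rod3(cloud(sn),s["ee_pos"],.2823))
cv2.imwrite('pics/d.png',cv2.resize(sn['image'][120:250,170:330],None,fx=4.5,fy=4.5,interpolation=cv2.INTER_CUBIC))
E
```

```text
t 5.3 pos [532.15  -8.29 112.74] yaw 0.2822 tilt [-1.1e-03  1.0e-04 -1.0e+00] F [-0.94  0.28 -0.53] w 26.2 gf 58.9
shift cm [-0.185 -0.024 -0.126] turn 0
top (array([ 0.547,  0.017,  0.541, -0.002]), 'tipx', array([141.4, 142.7, 143. ]), np.int64(190))
side (array([-2.242,  0.028, -1.202,  0.   ]), 'tipx', array([144. , 144.7, 146. ]), np.int64(370))
```

View pics/d.png

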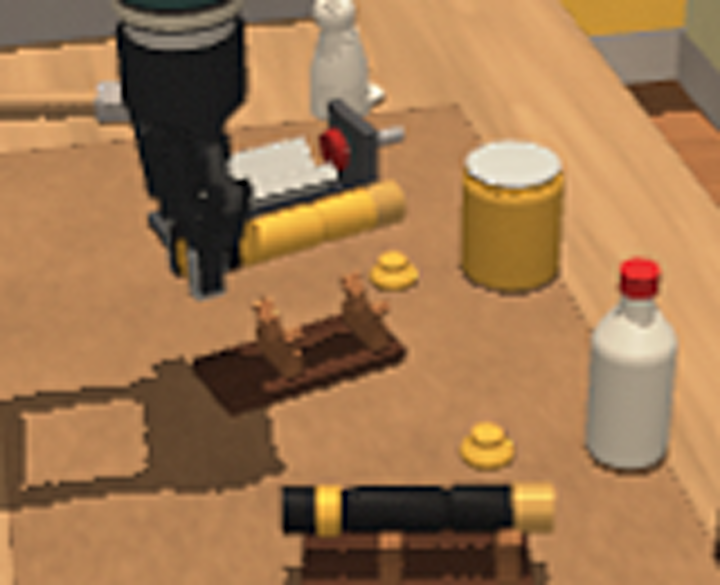

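```bash
python3 -c "
from go import *
go([499.4,176.1,114],.245)"
```

```text
t 5.4 pos [532.06  -8.25 112.47] yaw 0.2822 tilt [-1.6e-03  1.0e-04 -1.0e+00] F [ 0.68 -0.26 -0.68] w 26.3 gf 58.9
shift cm [-1.998 18.615 -0.146] turn 0.0372
```

Call:
{"fn": "jog_arm", "kwargs": {
  "rows": [
    [-0.1, 1, -0.2, 0.01],
    [-0.3, 3, -0.2, 0.02],
    [-0.6, 6, -0.2, 0.03],
    [-0.9, 9, -0.2, 0.037],
    [-1.2, 12, -0.2, 0.037],
    [-1.6, 15, -0.2, 0.037],
    [-1.8, 17, -0.2, 0.037],
    [-2, 18.3, -0.2, 0.037],
    [-2, 18.6, -0.2, 0.037],
    [-2, 18.6, -0.2, 0.037],
    [-2, 18.6, -0.2, 0.037],
    [-2, 18.6, -0.2, 0.037]
  ]
}}

```text
t: 6.6
ee_pos: [500.3, 175.0, 115.2]
tool_rot: [-0.122, 0.993, -0.0, -0.0]
force: [0.4, 0.5, -0.2]
width: 26.3
gripper_force: 59.0
```

```bash
cat >> fit.py <<'E'
def rod3(P,tcp,yaw,lo=14,hi=160,zc=-6):
    q=P.reshape(-1,3);q=q[~np.isnan(q[:,0])]
    d=np.array([np.cos(yaw),np.sin(yaw),0]);n=np.array([-d[1],d[0],0]);v=q-(np.array(tcp)+[0,0,zc])
    x=v@d;y=v@n;z=v[:,2]; k=(x>lo)&(x<hi)&(abs(y)<20)&(z>-8)&(z<24); x,y,z=x[k],y[k],z[k]
    f=lambda p:np.hypot(y-p[0]-p[1]*x,z-p[2]-p[3]*x)-14
    r=least_squares(f,[0,0,0,0],loss="soft_l1",f_scale=1.5); e=abs(f(r.x))<4
    p=r.x; a=np.array(tcp)+[0,0,zc]+p[0]*n+[0,0,p[2]]; u=d+p[1]*n; u[2]=p[3]
    return np.round(p,3),"tipx",np.round(np.sort(x[e])[[-5,-3,-1]],1),k.sum(),a,u
def vframe(o,yaw,p):
    d=np.array([np.cos(yaw),np.sin(yaw)]);n=np.array([-d[1],d[0]]);v=np.array(p)[:2]-o
    return np.round([v@d,v@n],1)
E
python3 - <<'E'
from go import *
from fit import *
go([499.4,176.1,114],.245); s=ctrl.state(); print(s["moment"])
for n in ["top","side"]:
    sn=ctrl.snapshot(n);r=rod3(cloud(sn),s["ee_pos"],.245);print(n,r[:4])
    for x in (20,80,143): print(vframe((611.3,206.7),.262,r[4]+x*r[5]))
cv2.imwrite('pics/e.png',cv2.resize(sn['image'][100:230,170:330],None,fx=4.5,fy=4.5,interpolation=cv2.INTER_CUBIC))
E
```

```text
t 6.6 pos [500.33 175.03 115.23] yaw 0.244 tilt [-1.e-04 -3.e-04 -1.e+00] F [ 0.39  0.51 -0.19] w 26.3 gf 59.0
shift cm [0.064 0.126 0.123] turn -0.001
[-0.02798622  0.06194139  0.01557397]
top (array([-1.204,  0.028, -2.762,  0.026]), 'tipx', array([141.3, 142. , 142.1]), np.int64(185))
[-95.4  -2.8]
[-35.4  -2.2]
[27.6 -1.5]
side (array([-2.143,  0.02 , -1.505,  0.004]), 'tipx', array([143.1, 143.6, 144.1]), np.int64(289))
[-95.4  -3.9]
[-35.4  -3.7]
[27.6 -3.5]
```

View pics/e.png

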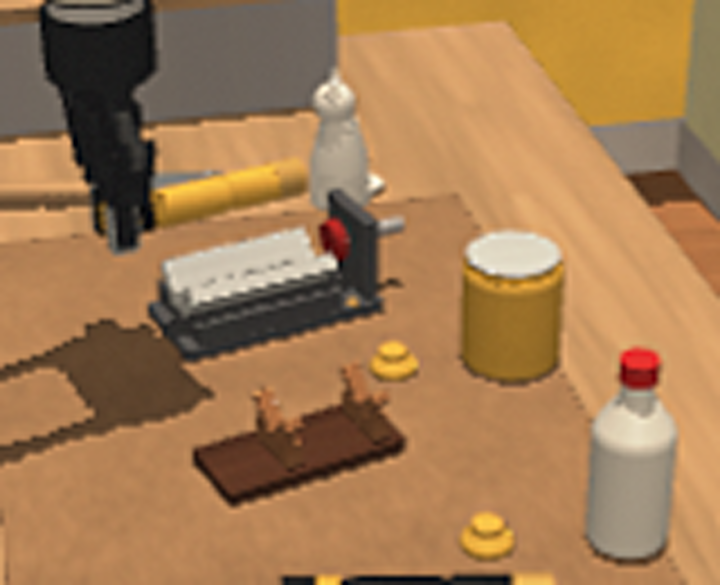

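Call:
{"fn": "jog_arm", "kwargs": {
  "rows": [
    [0.05, 0.17, 0.7, 0],
    [0.05, 0.17, 1.8, 0],
    [0.05, 0.17, 2.8, 0],
    [0.05, 0.17, 3.6, 0],
    [0.05, 0.17, 4, 0],
    [0.05, 0.17, 4, 0],
    [0.05, 0.17, 4, 0],
    [0.05, 0.17, 4, 0]
  ]
}}

```text
t: 7.5
ee_pos: [499.7, 177.6, 75.7]
tool_rot: [-0.122, 0.992, 0.0, 0.0]
force: [0.3, -0.0, -1.2]
width: 26.1
gripper_force: 59.0
```

```bash
python3 - <<'E'
from go import *
from fit import *
for i in range(2):
  for n in ["top","side"]:
    s=ctrl.state(); sn=ctrl.snapshot(n);r=rod3(cloud(sn),s["ee_pos"],.245);print(n,r[:4])
    print([vframe((611.3,206.7),.262,r[4]+x*r[5]) for x in (20,80,143)])
go([500,176.5,53.6],.245); s=ctrl.state(); print(s["moment"])
E
```

```text
top (array([-1.211,  0.028, -3.856,  0.041]), 'tipx', array([141.2, 142. , 142.7]), np.int64(185))
[array([-95.3,  -0.2]), array([-35.3,   0.5]), array([27.7,  1.2])]
side (array([-2.655e+00,  2.400e-02, -7.350e-01, -1.000e-03]), 'tipx', array([143. , 144.4, 145.7]), np.int64(284))
[array([-95.3,  -1.7]), array([-35.3,  -1.3]), array([27.7, -0.8])]
top (array([-0.713,  0.025,  0.869, -0.003]), 'tipx', array([140.5, 141.4, 142.5]), np.int64(184))
[array([-95.3,   0.2]), array([-35.3,   0.7]), array([27.7,  1.2])]
side (array([-3.205,  0.031, -1.208,  0.004]), 'tipx', array([143.8, 144.1, 144.9]), np.int64(283))
[array([-95.4,  -2.1]), array([-35.4,  -1.3]), array([27.6, -0.4])]
t 7.7 pos [499.57 177.53  75.71] yaw 0.2453 tilt [ 8.e-04  2.e-04 -1.e+00] F [ 0.13 -0.26 -0.43] w 26.3 gf 59.0
shift cm [-0.014 -0.111  2.211] turn 0.0003
[-0.00443538  0.07877344  0.00946472]
```

Call:
{"fn": "jog_arm", "kwargs": {
  "rows": [
    [0, -0.05, 0.6, 0.005],
    [0, -0.05, 1.2, 0.005],
    [0, -0.05, 1.6, 0.005],
    [0, -0.05, 1.8, 0.005],
    [0, -0.05, 1.9, 0.005],
    [0, -0.05, 1.9, 0.005],
    [0, -0.05, 1.9, 0.005]
  ]
}}

```text
t: 8.4
ee_pos: [499.5, 177.0, 56.4]
tool_rot: [-0.12, 0.993, 0.0, 0.0]
force: [-0.8, -0.9, -0.1]
width: 26.3
gripper_force: 59.0
```

```bash
cat > f.py <<'E'
from go import *
# average force readings over camera periods, in V frame (yaw .262)
F=[];M=[]
for i in range(4):
    ctrl.snapshot("top"); s=ctrl.state(); F.append(s["force"]);M.append(s["moment"])
c,sn=np.cos(.262),np.sin(.262);Q=np.array([[c,sn,0],[-sn,c,0],[0,0,1]])
print("F V-frame",np.round(Q@np.mean(F,0),2),"sd",np.round(np.std(F,0),2),"M",np.round(Q@np.mean(M,0),3))
go([500,176.5,53.6],.245)
E
python3 f.py
```

```text
F V-frame [-0.45  0.27 -1.13] sd [0.58 0.52 0.55] M [ 0.011  0.032 -0.   ]
t 8.6 pos [499.58 176.98  56.52] yaw 0.2402 tilt [ 4.e-04  1.e-04 -1.e+00] F [-0.81  0.34 -1.87] w 26.3 gf 59.0
shift cm [-0.029 -0.056  0.292] turn -0.0048
```

Call:
{"fn": "jog_arm", "kwargs": {
  "rows": [
    [0, 0, 0.1, 0],
    [0, 0, 0.15, 0],
    [0, 0, 0.2, 0],
    [0, 0, 0.23, 0],
    [0, 0, 0.25, 0],
    [0, 0, 0.25, 0]
  ]
}}

```text
t: 9.2
ee_pos: [499.5, 177.1, 54.0]
tool_rot: [-0.12, 0.993, 0.0, 0.0]
force: [-1.4, 1.5, 2.4]
width: 25.7
gripper_force: 59.5
```

```bash
python3 f.py
```

```text
F V-frame [-1.39  1.87  2.59] sd [0.33 0.43 0.23] M [0.288 0.086 0.092]
t 9.4 pos [499.46 177.12  53.95] yaw 0.2403 tilt [ 2.e-04  3.e-04 -1.e+00] F [-1.74  1.98  2.63] w 25.9 gf 59.5
shift cm [-0.037 -0.074  0.035] turn -0.0047
```

Call:
{"fn": "jog_arm", "kwargs": {
  "rows": [
    [0, 0.02, 0, 0.002],
    [0, 0.04, 0, 0.004],
    [0, 0.04, 0, 0.004],
    [0, 0.04, 0, 0.004]
  ]
}}

```text
t: 9.8
ee_pos: [499.4, 177.4, 53.9]
tool_rot: [-0.118, 0.993, 0.0, 0.0]
force: [-0.9, 1.6, 2.4]
width: 26.0
gripper_force: 59.5
```

```bash
python3 f.py
```

```text
F V-frame [-0.84  1.53  3.56] sd [0.55 0.38 0.57] M [ 0.183 -0.01   0.08 ]
t 10.0 pos [499.45 177.34  53.86] yaw 0.2362 tilt [ 3.e-04  1.e-04 -1.e+00] F [-0.97  1.36  3.07] w 26.1 gf 59.5
shift cm [-0.034 -0.095  0.026] turn -0.0088
```

Call:
{"fn": "jog_arm", "kwargs": {
  "rows": [
    [0, 0.03, -0.01, 0],
    [0, 0.06, -0.02, 0],
    [0, 0.06, -0.02, 0],
    [0, 0.06, -0.02, 0]
  ]
}}

```text
t: 10.4
ee_pos: [499.4, 177.7, 53.9]
tool_rot: [-0.118, 0.993, -0.0, 0.0]
force: [0.9, -1.4, 0.7]
width: 26.4
gripper_force: 59.1
```

```bash
sed -i 's/range(4)/range(6)/' f.py; python3 f.py
```

```text
F V-frame [ 0.84 -1.5   1.03] sd [0.49 0.32 0.68] M [-0.215 -0.188 -0.058]
t 10.7 pos [499.37 177.76  53.99] yaw 0.2361 tilt [ 4.e-04 -2.e-04 -1.e+00] F [ 1.43 -1.39  0.47] w 25.9 gf 59.1
shift cm [-0.032 -0.138  0.039] turn -0.0089
```

Call:
{"fn": "jog_arm", "kwargs": {
  "rows": [
    [0, -0.02, 0.01, 0],
    [0, -0.03, 0.02, 0],
    [0, -0.03, 0.02, 0],
    [0, -0.03, 0.02, 0]
  ]
}}

```text
t: 11.1
ee_pos: [499.3, 177.7, 53.9]
tool_rot: [-0.118, 0.993, 0.0, 0.0]
force: [1.7, -1.3, 0.7]
width: 26.6
gripper_force: 59.2
```

```bash
python3 f.py
```

```text
F V-frame [ 1.   -0.7   1.92] sd [0.5  0.46 0.52] M [-0.058 -0.245 -0.021]
t 11.4 pos [499.35 177.73  53.86] yaw 0.2362 tilt [ 3.e-04  2.e-04 -1.e+00] F [1.48 0.33 1.98] w 26.5 gf 59.2
shift cm [-0.034 -0.134  0.026] turn -0.0088
```

Call:
{"fn": "jog_arm", "kwargs": {
  "rows": [
    [-0.05, 0, 0, 0],
    [-0.15, 0.004, 0, 0],
    [-0.3, 0.008, 0, 0],
    [-0.45, 0.012, 0, 0],
    [-0.6, 0.016, 0, 0],
    [-0.75, 0.02, 0, 0],
    [-0.85, 0.022, 0, 0],
    [-0.9, 0.023, 0, 0],
    [-0.9, 0.023, 0, 0]
  ]
}}

```text
t: 12.3
ee_pos: [505.5, 179.4, 53.3]
tool_rot: [-0.118, 0.993, -0.0, -0.003]
force: [-6.2, -2.4, 8.1]
width: 26.1
gripper_force: 60.0
```

```bash
python3 f.py
```

```text
F V-frame [-6.89  0.36  7.7 ] sd [0.31 0.59 0.73] M [0.025 0.834 0.011]
t 12.6 pos [505.53 179.4   53.29] yaw 0.2363 tilt [-0.0052 -0.0014 -1.    ] F [-7.09 -1.73  7.72] w 26.2 gf 60.0
shift cm [ 0.606 -0.152 -0.027] turn -0.0087
```

Call:
{"fn": "jog_arm", "kwargs": {
  "rows": [
    [0, 0, -0.03, 0],
    [0, 0, -0.06, 0],
    [0, 0, -0.08, 0],
    [0, 0, -0.08, 0],
    [0, 0, -0.08, 0]
  ]
}}

```text
t: 13.1
ee_pos: [507.5, 179.9, 54.2]
tool_rot: [-0.118, 0.993, -0.0, -0.0]
force: [-3.0, -0.4, 1.5]
width: 26.1
gripper_force: 59.1
```

```bash
python3 f.py; python3 - <<'E'
from fit import *
for n in ["top","side"]:
    s=ctrl.state(); sn=ctrl.snapshot(n);r=rod3(cloud(sn),s["ee_pos"],.236);print(n,r[:4])
    print([vframe((611.3,206.7),.262,r[4]+x*r[5]) for x in (20,80,143)])
cv2.imwrite('pics/g.png',cv2.resize(sn['image'][110:210,170:290],None,fx=6,fy=6,interpolation=cv2.INTER_CUBIC))
E
```

```text
F V-frame [-1.95  0.36  0.8 ] sd [0.34 0.41 0.5 ] M [0.098 0.222 0.048]
t 13.4 pos [508.05 180.05  54.47] yaw 0.2361 tilt [ 2.e-04  2.e-04 -1.e+00] F [-1.9   0.59  0.57] w 26.1 gf 59.0
shift cm [ 0.866 -0.157  0.086] turn -0.0089
top (array([ 0.602,  0.005, -2.889,  0.035]), 'tipx', array([157.5, 158.9, 159.9]), np.int64(266))
[array([-86.6,   1.2]), array([-26.6,  -0.1]), array([36.4, -1.4])]
side (array([-2.311,  0.023, -1.46 ,  0.008]), 'tipx', array([158.6, 158.9, 160. ]), np.int64(280))
[array([-86.7,  -1.4]), array([-26.7,  -1.5]), array([36.4, -1.7])]
```

View pics/g.png

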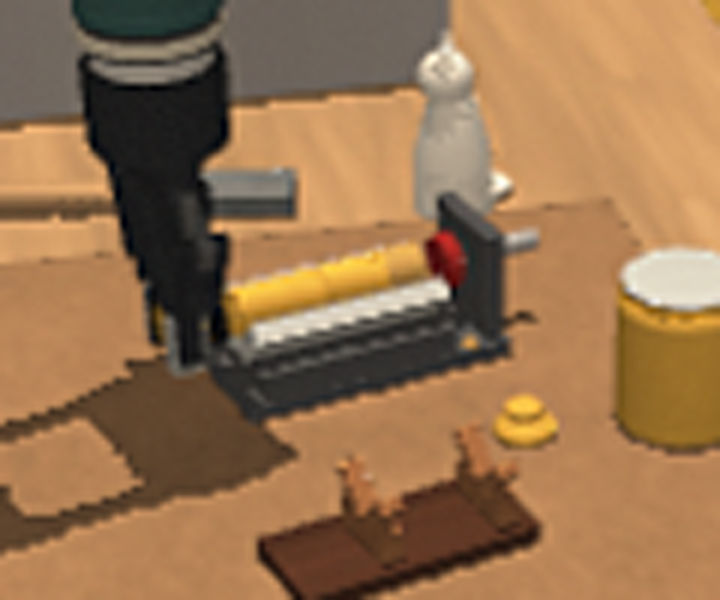

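Call:
{"fn": "jog_arm", "kwargs": {
  "rows": [
    [-0.05, 0.001, 0, 0],
    [-0.1, 0.002, -0.01, 0],
    [-0.15, 0.004, -0.01, 0],
    [-0.2, 0.005, -0.01, 0],
    [-0.2, 0.005, -0.01, 0]
  ]
}}

```text
t: 14.0
ee_pos: [510.1, 180.5, 54.7]
tool_rot: [-0.118, 0.993, 0.0, 0.0]
force: [-0.9, 0.6, -0.4]
width: 26.1
gripper_force: 58.9
```

```bash
python3 f.py
```

```text
F V-frame [ 0.05  0.62 -0.47] sd [0.27 0.19 0.52] M [0.127 0.005 0.017]
t 14.3 pos [510.03 180.51  54.75] yaw 0.2362 tilt [ 4.e-04  1.e-04 -1.e+00] F [-0.15  0.62 -0.76] w 26.2 gf 58.9
shift cm [ 1.069 -0.155  0.115] turn -0.0088
```

Call:
{"fn": "jog_arm", "kwargs": {
  "rows": [
    [-0.05, 0.005, 0.01, 0],
    [-0.1, 0.01, 0.02, 0],
    [-0.15, 0.015, 0.02, 0],
    [-0.2, 0.015, 0.02, 0],
    [-0.2, 0.015, 0.02, 0]
  ]
}}

```text
t: 14.8
ee_pos: [511.8, 181.1, 54.5]
tool_rot: [-0.118, 0.993, -0.0, -0.0]
force: [-1.6, 0.6, 1.2]
width: 26.1
gripper_force: 59.1
```

```bash
python3 f.py
```

```text
F V-frame [-1.63  0.56  1.23] sd [0.43 0.32 0.26] M [0.057 0.213 0.006]
t 15.1 pos [511.79 181.06  54.51] yaw 0.2362 tilt [ 1.e-04 -0.e+00 -1.e+00] F [-2.36  0.2   1.18] w 26.3 gf 59.1
shift cm [ 1.253 -0.168  0.091] turn -0.0088
```

Call:
{"fn": "jog_arm", "kwargs": {
  "rows": [
    [-0.05, 0.003, 0, 0],
    [-0.1, 0.006, 0, 0],
    [-0.15, 0.01, 0, 0],
    [-0.2, 0.012, 0, 0],
    [-0.2, 0.012, 0, 0]
  ]
}}

```text
t: 15.6
ee_pos: [513.8, 181.6, 54.5]
tool_rot: [-0.118, 0.993, -0.0, 0.0]
force: [-1.3, -0.7, 0.3]
width: 26.4
gripper_force: 59.1
```

```bash
python3 f.py
```

```text
F V-frame [-1.34 -0.48  0.8 ] sd [0.44 0.26 0.4 ] M [-0.056  0.19  -0.002]
t 15.9 pos [513.82 181.64  54.51] yaw 0.2362 tilt [ 3.e-04 -0.e+00 -1.e+00] F [-1.23 -0.75  0.93] w 26.0 gf 59.1
shift cm [ 1.464 -0.177  0.091] turn -0.0088
```

Call:
{"fn": "jog_arm", "kwargs": {
  "rows": [
    [-0.05, 0, 0, 0],
    [-0.1, 0, 0, 0],
    [-0.15, 0, 0, 0],
    [-0.2, 0.001, 0, 0],
    [-0.25, 0.002, 0, 0],
    [-0.25, 0.002, 0, 0]
  ]
}}

```text
t: 16.5
ee_pos: [516.2, 182.3, 54.5]
tool_rot: [-0.118, 0.993, -0.0, 0.0]
force: [-2.5, -1.5, 2.3]
width: 26.4
gripper_force: 59.1
```

```bash
python3 f.py
```

```text
F V-frame [-1.5  -0.44  1.86] sd [0.65 0.72 0.21] M [-0.088  0.237 -0.02 ]
t 16.8 pos [516.25 182.3   54.54] yaw 0.2362 tilt [ 3.e-04  1.e-04 -1.e+00] F [-1.86 -0.63  1.68] w 26.0 gf 59.1
shift cm [ 1.716 -0.184  0.094] turn -0.0088
```

Call:
{"fn": "jog_arm", "kwargs": {
  "rows": [
    [-0.05, 0, 0, 0],
    [-0.1, 0, 0, 0],
    [-0.15, 0, -0.005, 0],
    [-0.2, 0, -0.005, 0],
    [-0.25, 0, -0.005, 0],
    [-0.25, 0, -0.005, 0]
  ]
}}

```text
t: 17.4
ee_pos: [518.7, 182.9, 54.5]
tool_rot: [-0.118, 0.993, 0.0, 0.0]
force: [-2.2, 0.5, 1.5]
width: 26.2
gripper_force: 59.1
```

```bash
python3 f.py
```

```text
F V-frame [-1.63 -0.23  1.97] sd [0.31 0.52 0.26] M [-0.016  0.252 -0.022]
t 17.7 pos [518.65 182.9   54.57] yaw 0.2361 tilt [ 3.e-04  1.e-04 -1.e+00] F [-1.19  0.11  2.36] w 26.5 gf 59.1
shift cm [ 1.963 -0.186  0.096] turn -0.0089
```

Call:
{"fn": "jog_arm", "kwargs": {
  "rows": [
    [-0.05, 0, 0, 0],
    [-0.1, 0.002, 0, 0],
    [-0.15, 0.004, -0.005, 0],
    [-0.2, 0.004, -0.008, 0],
    [-0.25, 0.005, -0.008, 0],
    [-0.25, 0.005, -0.008, 0]
  ]
}}

```text
t: 18.3
ee_pos: [520.8, 183.5, 54.6]
tool_rot: [-0.118, 0.993, -0.0, -0.0]
force: [-2.9, -0.3, 2.1]
width: 26.3
gripper_force: 59.2
```

```bash
python3 f.py
```

```text
F V-frame [-2.72  0.22  2.19] sd [0.29 0.7  0.44] M [ 0.082  0.473 -0.009]
t 18.6 pos [520.79 183.47  54.59] yaw 0.2362 tilt [-3.e-04 -0.e+00 -1.e+00] F [-3.09 -0.06  2.39] w 26.2 gf 59.2
shift cm [ 2.185 -0.191  0.099] turn -0.0088
```

Call:
{"fn": "jog_arm", "kwargs": {
  "rows": [
    [-0.04, 0, 0, 0],
    [-0.08, 0, -0.01, 0],
    [-0.12, 0.003, -0.015, 0],
    [-0.15, 0.004, -0.02, 0],
    [-0.15, 0.004, -0.02, 0]
  ]
}}

```text
t: 19.1
ee_pos: [521.0, 183.6, 54.5]
tool_rot: [-0.118, 0.993, -0.0, -0.002]
force: [-7.0, -0.3, 5.9]
width: 26.2
gripper_force: 59.5
```

```bash
python3 f.py
```

```text
F V-frame [-7.07  0.75  5.63] sd [0.39 0.21 0.2 ] M [0.113 1.053 0.004]
t 19.4 pos [520.99 183.53  54.51] yaw 0.2362 tilt [-3.1e-03 -8.0e-04 -1.0e+00] F [-6.59 -1.13  5.68] w 25.9 gf 59.5
shift cm [ 2.205 -0.192  0.098] turn -0.0088
```

Call:
{"fn": "jog_arm", "kwargs": {
  "rows": [
    [-0.01, 0.005, -0.015, 0],
    [-0.03, 0.01, -0.03, 0],
    [-0.05, 0.015, -0.04, 0],
    [-0.05, 0.015, -0.04, 0]
  ]
}}

```text
t: 19.8
ee_pos: [521.2, 183.6, 54.5]
tool_rot: [-0.118, 0.993, -0.0, -0.002]
force: [-6.7, -1.1, 3.6]
width: 26.3
gripper_force: 59.5
```

```bash
python3 f.py
```

```text
F V-frame [-6.6   0.27  3.79] sd [0.6  0.58 0.48] M [ 0.035  1.022 -0.014]
t 20.1 pos [521.17 183.6   54.52] yaw 0.2362 tilt [-0.0036 -0.0012 -1.    ] F [-7.41 -1.52  3.95] w 26.5 gf 59.5
shift cm [ 2.224 -0.195  0.1  ] turn -0.0088
```

Call:
{"fn": "jog_arm", "kwargs": {
  "rows": [
    [-0.03, 0, -0.01, 0],
    [-0.06, 0.002, -0.025, 0],
    [-0.09, 0.003, -0.035, 0],
    [-0.12, 0.003, -0.04, 0],
    [-0.12, 0.003, -0.04, 0]
  ]
}}

```text
t: 20.6
ee_pos: [521.4, 183.6, 54.5]
tool_rot: [-0.118, 0.993, -0.001, -0.003]
force: [-8.2, -0.9, 4.6]
width: 26.3
gripper_force: 59.6
```

```bash
python3 f.py
```

```text
F V-frame [-8.14  0.17  4.18] sd [0.33 0.54 0.38] M [0.061 1.281 0.022]
t 20.9 pos [521.39 183.67  54.54] yaw 0.2363 tilt [-0.0056 -0.0017 -1.    ] F [-8.36 -2.58  4.59] w 26.2 gf 59.6
shift cm [ 2.247 -0.196  0.108] turn -0.0087
```

Call:
{"fn": "jog_arm", "kwargs": {
  "rows": [
    [-0.02, 0, -0.02, 0],
    [-0.05, 0, -0.04, 0],
    [-0.08, 0.002, -0.05, 0],
    [-0.1, 0.002, -0.06, 0],
    [-0.1, 0.002, -0.06, 0],
    [-0.1, 0.002, -0.06, 0],
    [-0.1, 0.002, -0.06, 0],
    [-0.1, 0.002, -0.06, 0]
  ]
}}

```text
t: 21.7
ee_pos: [521.7, 183.7, 54.6]
tool_rot: [-0.118, 0.993, -0.001, -0.004]
force: [-7.7, -2.2, 3.1]
width: 26.0
gripper_force: 59.5
```

```bash
sed -i 's/range(6)/range(10)/' f.py; python3 f.py
```

```text
F V-frame [-9.04  0.43  2.68] sd [0.4  0.55 0.47] M [ 0.078  1.344 -0.002]
t 22.2 pos [521.65 183.71  54.6 ] yaw 0.2362 tilt [-0.007  -0.0022 -1.    ] F [-8.45 -2.02  2.32] w 26.0 gf 59.5
shift cm [ 2.272 -0.194  0.117] turn -0.0088
```

Call:
{"fn": "jog_arm", "kwargs": {
  "rows": [
    [-0.03, 0.005, -0.01, 0],
    [-0.05, 0.008, -0.015, 0],
    [-0.05, 0.008, -0.015, 0],
    [-0.05, 0.008, -0.015, 0],
    [-0.05, 0.008, -0.015, 0],
    [-0.05, 0.008, -0.015, 0],
    [-0.05, 0.008, -0.015, 0],
    [-0.05, 0.008, -0.015, 0],
    [-0.05, 0.008, -0.015, 0],
    [-0.05, 0.008, -0.015, 0],
    [-0.05, 0.008, -0.015, 0],
    [-0.05, 0.008, -0.015, 0]
  ]
}}

```text
t: 23.4
ee_pos: [521.7, 183.8, 54.6]
tool_rot: [-0.118, 0.993, -0.001, -0.004]
force: [-8.6, -1.6, 3.3]
width: 26.3
gripper_force: 59.5
```

```bash
python3 f.py; python3 - <<'E'
from fit import *
for n in ["top","side"]:
    s=ctrl.state(); sn=ctrl.snapshot(n);r=rod3(cloud(sn),s["ee_pos"],.236,lo=20,hi=138);print(n,r[:4])
    print([vframe((611.3,206.7),.262,r[4]+x*r[5]) for x in (20,80,143)])
    print(r[4][2]+143*r[5][2], r[4][2]+20*r[5][2])
cv2.imwrite('pics/i.png',cv2.resize(sn['image'][110:210,170:290],None,fx=6,fy=6,interpolation=cv2.INTER_CUBIC))
E
```

```text
F V-frame [-9.51  0.24  2.78] sd [0.59 0.35 0.56] M [0.052 1.443 0.002]
t 23.9 pos [521.73 183.76  54.59] yaw 0.2363 tilt [-0.0079 -0.0025 -1.    ] F [-8.94 -2.37  1.85] w 26.4 gf 59.5
shift cm [ 2.281 -0.197  0.118] turn -0.0087
top (array([ 0.078,  0.014, -2.216,  0.027]), 'tipx', array([135.8, 137. , 137.3]), np.int64(187))
[array([-72.5,   0.9]), array([-12.5,   0.1]), array([50.5, -0.7])]
50.20399426413638 46.906219726254314
side (array([-0.961,  0.013, -0.861,  0.005]), 'tipx', array([134.7, 135.7, 137.3]), np.int64(226))
[array([-72.4,  -0.2]), array([-12.4,  -1. ]), array([50.6, -1.8])]
48.42742614467709 47.851916940843495
```

View pics/i.png

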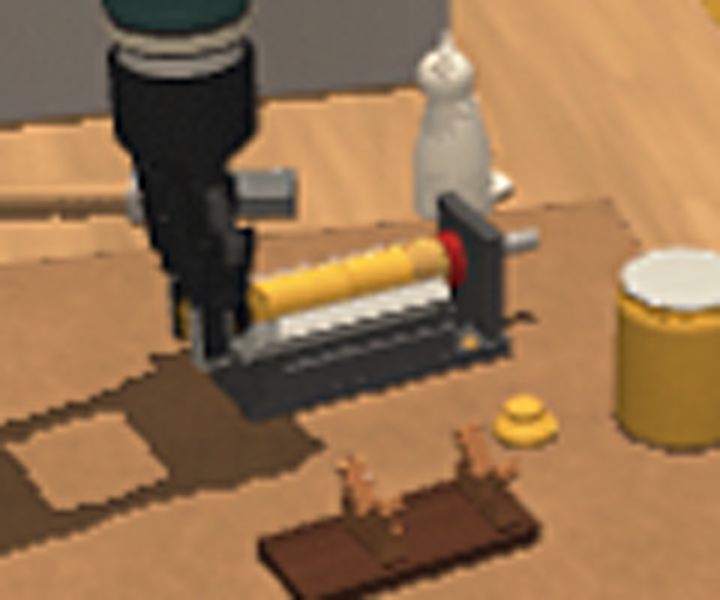

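Call:
{"fn": "jog_arm", "kwargs": {
  "rows": [
    [0.04, 0, 0.01, 0],
    [0.08, 0, 0.025, 0],
    [0.12, 0, 0.04, 0],
    [0.16, 0, 0.05, 0],
    [0.2, 0, 0.065, 0],
    [0.24, 0, 0.08, 0],
    [0.24, 0, 0.08, 0],
    [0.24, 0, 0.08, 0]
  ]
}}

```text
t: 24.8
ee_pos: [521.6, 183.7, 54.6]
tool_rot: [-0.118, 0.993, -0.0, -0.002]
force: [-5.8, -0.8, 1.7]
width: 26.4
gripper_force: 59.3
```

```bash
sed -i 's/range(10)/range(6)/' f.py; python3 f.py
```

```text
F V-frame [-5.3   0.08  1.72] sd [0.44 0.18 0.58] M [-0.019  0.815 -0.035]
t 25.1 pos [521.55 183.74  54.61] yaw 0.2363 tilt [-0.0033 -0.0012 -1.    ] F [-5.95 -1.46  0.89] w 26.1 gf 59.3
shift cm [ 2.264 -0.2    0.109] turn -0.0087
```

Back off a bit more, then ease the grip and open.

Call:
{"fn": "jog_arm", "kwargs": {
  "rows": [
    [0.04, 0, 0.01, 0],
    [0.08, 0, 0.02, 0],
    [0.1, 0, 0.03, 0],
    [0.12, 0, 0.03, 0],
    [0.12, 0, 0.03, 0],
    [0.12, 0, 0.03, 0]
  ],
  "newtons": 25
}}

```text
t: 25.7
ee_pos: [521.4, 183.8, 54.8]
tool_rot: [-0.118, 0.993, -0.0, -0.001]
force: [-5.0, -1.8, 0.3]
width: 26.2
gripper_force: 59.0
```

```bash
python3 f.py
```

```text
F V-frame [-5.37 -0.46 -0.14] sd [0.37 0.3  0.25] M [-0.089  0.832 -0.083]
t 26.0 pos [521.35 183.81  54.85] yaw 0.236 tilt [-1.3e-03 -4.0e-04 -1.0e+00] F [-5.37 -1.69 -0.15] w 26.0 gf 59.0
shift cm [ 2.247 -0.212  0.128] turn -0.009
```

Call:
{"fn": "jog_arm", "kwargs": {
  "rows": [
    [0.02, 0.003, 0.02, 0],
    [0.03, 0.005, 0.03, 0],
    [0.03, 0.005, 0.03, 0],
    [0.03, 0.005, 0.03, 0]
  ],
  "gripper": 0,
  "newtons": 20
}}

```text
t: 26.4
ee_pos: [521.3, 183.8, 54.8]
tool_rot: [-0.118, 0.993, -0.0, -0.0]
force: [-4.3, -1.4, 0.0]
width: 25.9
gripper_force: 59.1
```

```bash
python3 f.py
```

```text
F V-frame [-5.24 -1.17  0.68] sd [0.2  0.32 0.3 ] M [-0.13   0.816 -0.072]
t 26.7 pos [521.34 183.8   54.79] yaw 0.236 tilt [-7.e-04 -4.e-04 -1.e+00] F [-4.76 -3.09  1.25] w 26.1 gf 59.1
shift cm [ 2.245 -0.211  0.121] turn -0.009
```

Call:
{"fn": "jog_arm", "kwargs": {
  "rows": [
    [0.02, -0.015, 0.01, 0],
    [0.02, -0.015, 0.01, 0],
    [0.02, -0.015, 0.01, 0],
    [0.02, -0.015, 0.01, 0],
    [0.02, -0.015, 0.01, 0],
    [0.02, -0.015, 0.01, 0],
    [0.02, -0.015, 0.01, 0]
  ],
  "gripper": 55
}}

```text
t: 27.4
ee_pos: [521.5, 183.9, 54.9]
tool_rot: [-0.118, 0.993, 0.0, 0.0]
force: [-0.2, -0.9, 0.8]
width: 46.8
gripper_force: 0.0
```

```bash
python3 f.py; python3 - <<'E'
from fit import *
for n in ["top","side"]:
    s=ctrl.state(); sn=ctrl.snapshot(n);r=rod3(cloud(sn),s["ee_pos"],.236,lo=20,hi=138);print(n,r[:3])
    print([vframe((611.3,206.7),.262,r[4]+x*r[5]) for x in (20,80,143)], r[4][2]+143*r[5][2], r[4][2]+20*r[5][2])
E
```

```text
F V-frame [-0.29 -0.04 -0.  ] sd [0.62 0.43 0.69] M [ 0.018 -0.002 -0.004]
t 27.7 pos [521.47 183.85  54.82] yaw 0.2362 tilt [-0. -0. -1.] F [-0.26 -0.13  0.72] w 46.7 gf 0.0
shift cm [ 2.26  -0.212  0.122] turn -0.0088
top (array([-0.72 ,  0.018, -4.394,  0.041]), 'tipx', array([136.8, 137.1, 137.8]))
[array([-72.7,   0.3]), array([-12.7,  -0.2]), array([50.3, -0.7])] 50.327087132074844 45.25320761259922
side (array([-2.096,  0.021, -1.059, -0.004]), 'tipx', array([135.5, 135.9, 137. ]))
[array([-72.7,  -1. ]), array([-12.7,  -1.4]), array([50.3, -1.7])] 47.25237421349959 47.7014811727989
```

Call:
{"fn": "jog_arm", "kwargs": {
  "rows": [
    [0, 0, -0.5, 0],
    [0, 0, -1.5, 0],
    [0, 0, -3, 0],
    [0, 0, -5, 0],
    [0, 0, -7.5, 0],
    [0, 0, -10, 0],
    [2, -3, -12, 0],
    [4, -6, -13, 0],
    [5, -8, -13, 0],
    [5, -8, -13, 0],
    [5, -8, -13, 0]
  ]
}}

```text
t: 28.9
ee_pos: [492.1, 94.3, 186.2]
tool_rot: [-0.117, 0.993, 0.0, 0.001]
force: [-1.1, 0.3, 0.3]
width: 46.9
gripper_force: 0.0
```

```bash
python3 - <<'E'
from fit import *
o=[]
for n in ["top","side"]:
    sn=ctrl.snapshot(n);r=rod3(cloud(sn),[521.5,183.9,54.8],.25,lo=-18,hi=138);print(n,r[:3])
    print([vframe((611.3,206.7),.262,r[4]+x*r[5]) for x in (20,80,143)], r[4][2]+143*r[5][2], r[4][2]+20*r[5][2])
    o.append(cv2.resize(sn['image'][110:210,170:290] if n=="side" else sn['image'][150:250,130:250],None,fx=3.3,fy=3.3,interpolation=cv2.INTER_CUBIC))
cv2.imwrite('pics/j.png',np.hstack(o))
E
```

```text
top (array([-0.958,  0.011, -1.111,  0.008]), 'tipx', array([137.1, 137.6, 137.9]))
[array([-72.7,   0.3]), array([-12.6,   0.2]), array([50.4,  0.2])] 48.81055330206816 47.8460811706824
side (array([-3.138,  0.015, -1.728,  0.006]), 'tipx', array([135.8, 137.4, 137.5]))
[array([-72.7,  -1.8]), array([-12.7,  -1.7]), array([50.3, -1.5])] 47.88549776903934 47.18603140609475
```

View pics/j.png

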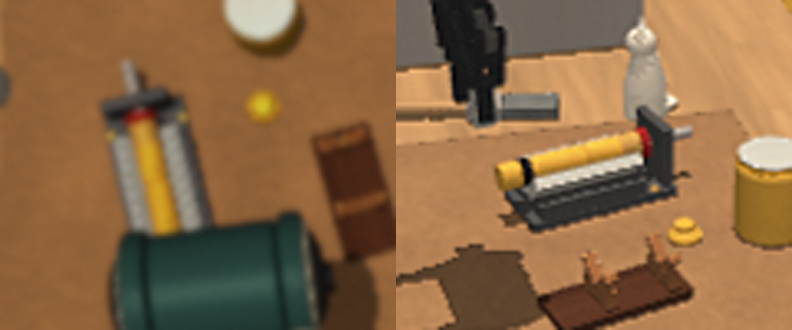

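The leg lies in the V, yaw-aligned within 0.005 rad. Its ferrule is on the red pad (top view about px 140,115; side view about px 640,145), and the gripper is clear. I'll hand in now.

```bash
python3 -c "
from workcell import ctrl
print(ctrl.hand_in())"
```

```text
the job is handed in; nothing more can be done
None
```

The yellow leg was laid in the V, slid onto the pad and pushed at about 9 N (wrist reading) for over 2 s with about 3 N down. It was then released and left in the V against the pad, and the job is handed in; hand-in gave no verdict.

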